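Find the fullest tin of chilling pucks by feel

ROBOT

A 7-joint arm with a two-finger parallel gripper is mounted at the origin on the work surface. World frame = base frame: x ahead of the robot, y to its left, z up, the work surface at z = 0. Lengths are in mm, angles in rad, forces in N, time in s.
With the tool pointing down it reaches from about 350 to 900 mm from the base axis. Payload 19.9 kg.
Tool frame: the origin (TCP) lies at the very end of the fingers, on their centre line; the grasp point (between the pads) lies 19 mm behind it (bot.grip_point_offset is the distance from the TCP to the grasp point, in mm); z points along the fingers, y is the line along which they close (so a half turn about z gives the same grasp; the last joint's range is limited). The gripper opens to 85 mm and grips with 20 to 120 N. Pads are 22 mm wide; open, the fingers measure 114 mm over their backs; the gripper's body (76 mm by 85 mm) begins 54 mm behind the grasp point. The pads swing forward as they close: fully open they stand 13 mm farther back than shut.
Start: joints at [-1.349, 0.417, -0.01, 1.614, 0.005, 1.111, -0.053], TCP at [162.959, 603.362, 231.26] pointing down, gripper open.
Joint ranges: [-2.81, 2.81], [-0.39, 2.02], [-1.27, 1.25], [0.06, 2.57], [-1.19, 4.33], [0.19, 2], [-2.82, 2.82]. Speed limits (rad/s): [1.89, 1.89, 2.39, 2.39, 3.01, 3.01, 3.01].

INTERFACE

Orientations are given as a rotation vector (axis times angle).
In Python, from plant import sensors, eyes, bot gives the robot as it stands. The module is installed in compiled form; this text tells all that it offers.
- The arm moves only by the tool drive_tool, never from a script. Its argument "commands" is one flat list of numbers, 6 for each row, row after row: the shift along the tool's x, y, z in units of 25 mm (1.0 is 25 mm), then the turn, a rotation vector about the tool's x, y, z in units of 5 degrees (1.0 is 5 degrees). In form: [x, y, z, rx, ry, rz, x, y, z, rx, ry, rz, ...]. A call has exactly 8 rows; each row is the pose to reach, as a shift and turn from the pose commanded when the call began, along the tool's axes at that moment; what a row does not reach only later rows make up. A row lasts 1/8 s, in which the tool goes at most 62.5 mm and 10.7 degrees, less where a joint would pass 70% of its speed; a pose out of reach is approached as far as the arm can. A call with a gripper value outside its range is refused whole. "hand" is the finger opening in mm, from 0 to 85.4, set as the call begins (left out, the last holds). The fingers move at their own pace and stop on an object; the grip force is fixed at half the most. Time passes only in rows, so rows that repeat a pose let the fingers close, or fill a call up. It gives the time, the measured TCP pose, the force, the opening and the grip force at its end, in the units of the state.
- sensors.observe(): the state, without advancing time (a new reading comes with each control period).
- eyes.snapshot(name): name is "scene" or "top" or "wrist"; returns a dict with "pixels" (480x640x3 uint8, red, green, blue), "range_z" (480x640 float32, mm along the optical axis (not along the pixel's ray), 0 where there is no reading), "fx", "fy", "cx", "cy" (pixels), "k1" (the pictures are not rectified: a ray, as slopes to the right and down, at radius r is drawn at 1 + k1 r^2 times it, then the intrinsics apply), "world_from_camera" (4x4, takes a point from camera to world coordinates). Camera axes: x right, y down, z forward; pixel columns grow to the right and rows downward; lengths in mm; the calibration is good to about 2 mm. A picture is of the moment at which its call begins.
- bot.hand_in(): hands the job in; it is judged then, once.
The state is a dict: "t": time; "joints": joint angles; "qd": joint speeds; "effort": joint torques, N m; "eef_pos": TCP position; "tcp_rot": TCP orientation; "wrist_force": force on the tool from outside, world axes, zero at the start; "wrist_torque": the same for the moment, N m; "finger_gap": finger opening in mm; "grasp_force": force on a finger pad.
Only numpy, scipy, OpenCV 4.12 (cv2) and the standard library are available. Lean on these libraries where they do the work, as an engineer would, in place of code of your own. Each camera call takes 0.05 s, during which the arm holds its last target. There are 200 camera calls.

TASK

The three closed tins have just been loaded with steel chilling pucks from the little drawer chest, so close up first: push its drawer fully shut. Then, going from the robot's left to its right, lift each tin a good 5 cm for a second to feel its weight and set it back upright where it stood before lifting the next (the last one may stay in the grip if it is the heaviest). Finish while holding the heaviest tin up in the gripper, upright and still, at least 15 cm clear of the trolley top, with the other two standing in their places and the glasses, ice bucket and citrus press left where they are.

Things in the scene. Friction and masses are not known exactly. Their poses are not given: they have to be found in the camera images.
- chest_drawer0 (a joint): Drawer of the small wooden chest, m pulled out: 0 is fully shut, it starts 0.05 to 0.09 open; it slides with light friction and stays where left.
- chest_drawer0_handle (a point): Grip point of the horizontal steel bar handle of that drawer: 111 mm wide, 11 mm thick, 62 mm above the trolley top, its centre line standing 35 mm out from the drawer front (gap behind the bar about 29 mm). Its x axis points from the robot's side into the chest, the way the drawer shuts.
- chest: The fixed wooden drawer chest, 200 x 200 x 100 mm tall, origin at the centre of its underside, drawer front towards the robot (its -x).
- tin_left_center (a point): Centre, half-way up, of the leftmost (largest y) of three identical closed upright tins (copper-coloured with two dark bands, round, 62 mm diameter, 90 mm tall, so the centre stands 45 mm above the trolley top; z axis up). The lid does not come off. The steel pucks hidden inside are all that differs: whole tin about 0.23 to 0.31 kg, 0.33 to 0.44 kg or 0.61 to 0.76 kg, one tin of each, in a different arrangement every time; the pucks have about 2 mm of play.
- tin_middle_center (a point): Centre, half-way up, of the middle of three identical closed upright tins (copper-coloured with two dark bands, round, 62 mm diameter, 90 mm tall, so the centre stands 45 mm above the trolley top; z axis up). The lid does not come off. The steel pucks hidden inside are all that differs: whole tin about 0.23 to 0.31 kg, 0.33 to 0.44 kg or 0.61 to 0.76 kg, one tin of each, in a different arrangement every time; the pucks have about 2 mm of play.
- tin_right_center (a point): Centre, half-way up, of the rightmost (smallest y) of three identical closed upright tins (copper-coloured with two dark bands, round, 62 mm diameter, 90 mm tall, so the centre stands 45 mm above the trolley top; z axis up). The lid does not come off. The steel pucks hidden inside are all that differs: whole tin about 0.23 to 0.31 kg, 0.33 to 0.44 kg or 0.61 to 0.76 kg, one tin of each, in a different arrangement every time; the pucks have about 2 mm of play.
- tin_left_floor: Inner floor plate sealed inside the left tin, origin 5 mm above the tin's underside; it carries the hidden pucks and cannot be reached.
- tin_middle_floor: Inner floor plate sealed inside the middle tin, origin 5 mm above the tin's underside; it carries the hidden pucks and cannot be reached.
- tin_right_floor: Inner floor plate sealed inside the right tin, origin 5 mm above the tin's underside; it carries the hidden pucks and cannot be reached.
- tumbler_amber: Amber glass tumbler, 74 mm diameter, 90 mm tall, origin at the centre of its underside; a bystander.
- tumbler_green: Green glass tumbler, 74 mm diameter, 90 mm tall, origin at the centre of its underside; a bystander.
- ice_bucket: Clear acrylic ice bucket with a steel lid, 148 mm diameter, 160 mm tall with its knob, origin at the centre of its underside; a bystander.
- citrus_press: Steel citrus press standing on a 130 x 100 mm foot, 250 mm tall, its lever reaching about 110 mm to its -y side; origin at the centre of its underside; a bystander.
Not all that is in view belongs to the job. What is shaped like the part that bears tin_left_center but purple is not meant. What is shaped like the part that bears tin_middle_center but purple is not meant.

How it is judged (in metres and radians):
On the way, in this order (a step that is already met when the one before it is completed fails the run):
1. the drawer is fully shut (within 6 mm), the tins still standing in their places (value of joint chest_drawer0 below 0.006 m and height (world z) of each of tin_left_center, tin_middle_center, tin_right_center below 0.05 m and distance of each of tin_left_center, tin_middle_center, tin_right_center from where it was at the start of the episode below 0.05 m and angle between each of tin_left_center, tin_middle_center, tin_right_center's own z axis and vertical below 0.1 rad), for 0.2 s.
2. the left tin is lifted upright in the gripper, at least 3 cm clear, the other two standing in their places (height (world z) of tin_left_center above 0.075 m and angle between tin_left_center's own z axis and vertical below 0.3 rad and contact force between tin_left and the fingers above 2 N and height (world z) of each of tin_middle_center, tin_right_center below 0.05 m and distance of each of tin_middle_center, tin_right_center from where it was at the start of the episode below 0.05 m and angle between each of tin_middle_center, tin_right_center's own z axis and vertical below 0.1 rad and value of joint chest_drawer0 below 0.006 m), for 0.3 s.
3. the middle tin is lifted upright in the gripper, at least 3 cm clear, the other two standing in their places (height (world z) of tin_middle_center above 0.075 m and angle between tin_middle_center's own z axis and vertical below 0.3 rad and contact force between tin_middle and the fingers above 2 N and height (world z) of each of tin_left_center, tin_right_center below 0.05 m and distance of each of tin_left_center, tin_right_center from where it was at the start of the episode below 0.05 m and angle between each of tin_left_center, tin_right_center's own z axis and vertical below 0.1 rad and value of joint chest_drawer0 below 0.006 m), for 0.3 s.
4. the right tin is lifted upright in the gripper, at least 3 cm clear, the other two standing in their places (height (world z) of tin_right_center above 0.075 m and angle between tin_right_center's own z axis and vertical below 0.3 rad and contact force between tin_right and the fingers above 2 N and height (world z) of each of tin_left_center, tin_middle_center below 0.05 m and distance of each of tin_left_center, tin_middle_center from where it was at the start of the episode below 0.05 m and angle between each of tin_left_center, tin_middle_center's own z axis and vertical below 0.1 rad and value of joint chest_drawer0 below 0.006 m), for 0.3 s.
At the end, for the whole second after the job is handed in: Drawer within 6 mm of shut; the heaviest tin (pucks press its floor plate with over 4 N) held by the fingers alone, underside over 12 cm up, within 0.3 rad of upright, under 5 cm/s; the other two upright on the trolley within 5 cm of their starts (value of joint chest_drawer0 below 0.006 m and ((contact force between tin_left_floor and anything else above 4 N and height (world z) of tin_left_center above 0.165 m and angle between tin_left_center's own z axis and vertical below 0.3 rad and linear speed of tin_left_floor below 0.05 m/s and contact force between tin_left and the fingers above 2 N and contact force between tin_left and tumbler_amber below 0.1 N and contact force between tin_left and tumbler_green below 0.1 N and contact force between tin_left and ice_bucket below 0.1 N and contact force between tin_left and citrus_press below 0.1 N and contact force between tin_left and chest below 0.1 N and height (world z) of each of tin_middle_center, tin_right_center below 0.05 m and distance of each of tin_middle_center, tin_right_center from where it was at the start of the episode below 0.05 m and angle between each of tin_middle_center, tin_right_center's own z axis and vertical below 0.1 rad) or (contact force between tin_middle_floor and anything else above 4 N and height (world z) of tin_middle_center above 0.165 m and angle between tin_middle_center's own z axis and vertical below 0.3 rad and linear speed of tin_middle_floor below 0.05 m/s and contact force between tin_middle and the fingers above 2 N and contact force between tin_middle and tumbler_amber below 0.1 N and contact force between tin_middle and tumbler_green below 0.1 N and contact force between tin_middle and ice_bucket below 0.1 N and contact force between tin_middle and citrus_press below 0.1 N and contact force between tin_middle and chest below 0.1 N and height (world z) of each of tin_left_center, tin_right_center below 0.05 m and distance of each of tin_left_center, tin_right_center from where it was at the start of the episode below 0.05 m and angle between each of tin_left_center, tin_right_center's own z axis and vertical below 0.1 rad) or (contact force between tin_right_floor and anything else above 4 N and height (world z) of tin_right_center above 0.165 m and angle between tin_right_center's own z axis and vertical below 0.3 rad and linear speed of tin_right_floor below 0.05 m/s and contact force between tin_right and the fingers above 2 N and contact force between tin_right and tumbler_amber below 0.1 N and contact force between tin_right and tumbler_green below 0.1 N and contact force between tin_right and ice_bucket below 0.1 N and contact force between tin_right and citrus_press below 0.1 N and contact force between tin_right and chest below 0.1 N and height (world z) of each of tin_left_center, tin_middle_center below 0.05 m and distance of each of tin_left_center, tin_middle_center from where it was at the start of the episode below 0.05 m and angle between each of tin_left_center, tin_middle_center's own z axis and vertical below 0.1 rad))); the arm keeps its last pose, push and grip.
It fails at once if a tin is tipped over (more than 0.6 rad) (angle between any of tin_left_center, tin_middle_center, tin_right_center's own z axis and vertical above 0.6 rad).
It fails at once if a glass, the ice bucket or the citrus press is shifted more than 3 cm or tipped over (distance of any of tumbler_amber, tumbler_green, ice_bucket, citrus_press from where it was at the start of the episode above 0.03 m or angle between any of tumbler_amber, tumbler_green, ice_bucket, citrus_press's own z axis and vertical above 0.4 rad).
It also fails if it takes over 72 s, if anything falls off the work surface, if the arm or the gripper's body presses on something with over 40 N, if the wrist force passes 120 N, or if a joint passes its speed limit or range.

## Working session

There is one attempt and no reset: what is moved stays moved. The work goes in short steps, Python scripts to look and compute and a tool call to move; the robot and the scene stay as the last step left them, time stands still between calls to the robot, and variables do not carry over. Pictures are saved under pics/ and viewed, at most 10 in all, crops included, and the job is handed in when it is done.

Besides the shell and the picture viewer there is one more tool, called after "Emit:" as name(argument=value, ...), one argument or row to a line, values as JSON. drive_tool: Moves the arm, as the interface text tells. Its arguments: {"type":"object","properties":{"commands":{"type":"array"},"hand":{"type":"number"}},"required":["commands"]}

```bash
mkdir -p pics; cat > h.py <<'E'
import numpy as np, cv2
from plant import sensors, eyes, bot
from scipy.spatial.transform import Rotation as R
def snap(n): return eyes.snapshot(n)
def cloud(s):
    h,w=s["range_z"].shape; u,v=np.meshgrid(np.arange(w),np.arange(h))
    K=np.array([[s["fx"],0,s["cx"]],[0,s["fy"],s["cy"]],[0,0,1.]])
    p=cv2.undistortPoints(np.stack([u,v],-1).reshape(-1,1,2).astype(float),K,np.array([s["k1"],0,0,0.])).reshape(h,w,2)
    z=s["range_z"]; P=np.stack([p[...,0]*z,p[...,1]*z,z],-1)
    T=np.array(s["world_from_camera"]); return P@T[:3,:3].T+T[:3,3], z>0
def save(s,f): cv2.imwrite("pics/"+f,s["pixels"][...,::-1])
E
python3 - <<'E'
from h import *
for n in("scene","top"):
    s=snap(n); save(s,n+"1.png"); np.savez("/tmp/"+n,**s)
    print(n,np.round(s["world_from_camera"],2).tolist(),s["k1"])
o=sensors.observe(); print(o); print(R.from_rotvec(o["tcp_rot"]).as_matrix().round(3))
E
```

```text
scene [[0.82, 0.45, -0.36, 955.58], [0.57, -0.64, 0.5, -600.64], [-0.0, -0.62, -0.79, 862.49], [0.0, 0.0, 0.0, 1.0]] 0.026049833209459507
top [[0.02, -0.99, 0.12, 432.83], [-1.0, -0.02, 0.02, -113.64], [-0.02, -0.12, -0.99, 1279.89], [0.0, 0.0, 0.0, 1.0]] 0.03853637461579747
{'t': 0.1, 'joints': array([-1.34849493,  0.41790988, -0.01028115,  1.61408522,  0.0047211 ,
        1.11070678, -0.05299137]), 'qd': array([ 0.00221611, -0.00014809,  0.000122  , -0.00141858,  0.00177809,
       -0.0025029 ,  0.00120855]), 'effort': array([ 1.56925402e-03, -8.65833163e+01,  6.80700671e-01, -4.35639882e+01,
        1.92611892e-02,  4.96477369e-03,  9.23147263e-05]), 'eef_pos': array([162.91821093, 603.08136854, 230.73777534]), 'tcp_rot': array([-4.13164511e-01, -3.11427449e+00,  1.70630536e-03]), 'wrist_force': array([-0.07278356, -0.7060296 ,  0.88221428]), 'wrist_torque': array([ 0.00045126,  0.02932927, -0.04918679]), 'grasp_force': 0.0, 'finger_gap': 85.73215777968518}
[[-0.965  0.261 -0.   ]
 [ 0.261  0.965 -0.001]
 [-0.    -0.001 -1.   ]]
```

View pics/scene1.png

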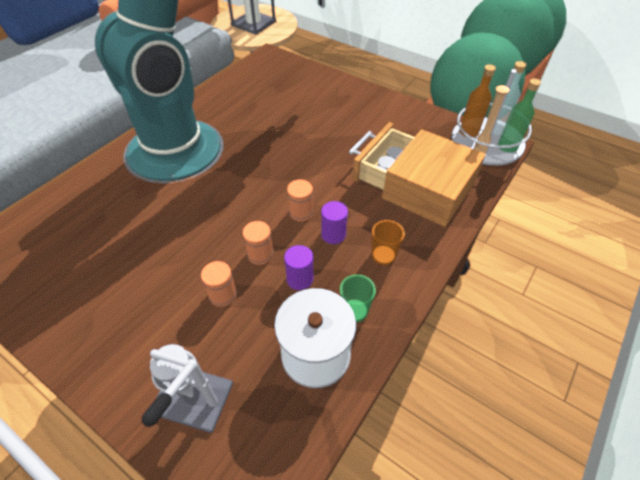

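View pics/top1.png

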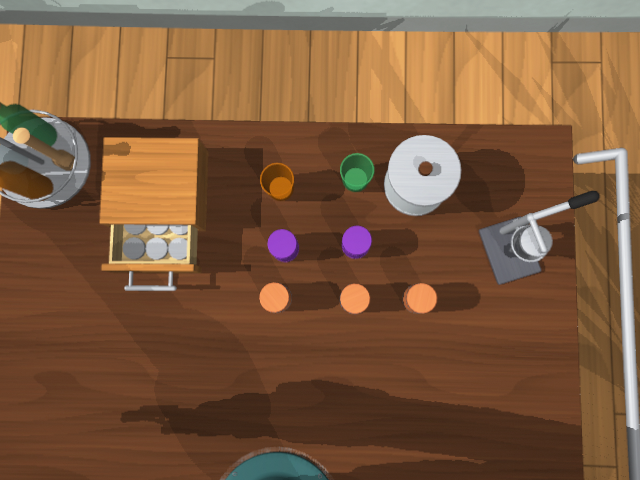

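The scene picture shows the robot at upper left and the open drawer at (375,150). Copper tins are at (300,200), (257,242) and (218,283), with purple look-alikes at (334,222) and (299,267). In the top picture the copper tins are at (274,298), (355,299) and (421,298), the purple ones at (282,245) and (357,241), and the handle bar at (150,288). The three copper tins fit the description by colour and the purple ones are excluded.

```bash
python3 - <<'E'
from h import *
s=dict(np.load("/tmp/top.npz")); P,ok=cloud(s)
hsv=cv2.cvtColor(s["pixels"],cv2.COLOR_RGB2HSV)
def blobs(n,m,zr):
    m=(m&ok&(P[...,2]>zr[0])&(P[...,2]<zr[1])).astype(np.uint8)
    k,l,st,c=cv2.connectedComponentsWithStats(m)
    for i in range(1,k):
        if st[i,4]>60:
            q=P[l==i]; (mn,mx)=np.percentile(q,[2,98],axis=0)
            print(n,c[i].round(),st[i,4],"mid",((mn+mx)/2).round(),"ext",(mx-mn).round(),"z",np.median(q[:,2]).round())
H,S,V=[hsv[...,i] for i in range(3)]
blobs("any",H>=0,(70,300))
blobs("copper",(H<14)&(S>110)&(V>180),(80,100))
blobs("handle",(S<60)&(V>80),(50,75))
c=s["pixels"][210:330,90:450,::-1]; cv2.imwrite("pics/crop1.png",cv2.resize(c,None,fx=2.2,fy=2.2,interpolation=cv2.INTER_CUBIC))
E
```

```text
any [ 34. 138.] 2281 mid [757. 512. 148.] ext [193. 125. 151.] z 139.0
any [423. 172.] 4315 mid [ 724. -292.  121.] ext [134. 131.  75.] z 142.0
any [ 17. 171.] 1591 mid [716. 551. 131.] ext [ 95.  65. 113.] z 135.0
any [150. 191.] 9664 mid [655. 278.  91.] ext [274. 195.  29.] z 100.0
any [357. 167.] 325 mid [ 738. -158.   83.] ext [70. 70. 22.] z 88.0
any [276. 178.] 335 mid [713.  12.  83.] ext [70. 70. 24.] z 88.0
any [542. 227.] 1992 mid [ 604. -528.  174.] ext [108. 111. 152.] z 180.0
any [356. 240.] 695 mid [ 586. -160.   86.] ext [56. 57. 17.] z 90.0
any [282. 243.] 696 mid [576.  -4.  85.] ext [57. 55. 20.] z 90.0
any [274. 297.] 712 mid [464.   9.  86.] ext [56. 56. 19.] z 90.0
any [354. 298.] 701 mid [ 464. -158.   90.] ext [54. 56. 11.] z 90.0
any [421. 297.] 728 mid [ 468. -295.   86.] ext [56. 57. 18.] z 90.0
copper [274. 297.] 667 mid [463.  10.  90.] ext [54. 54. 10.] z 90.0
copper [421. 298.] 683 mid [ 468. -296.   90.] ext [55. 55. 10.] z 90.0
copper [354. 298.] 667 mid [ 464. -157.   90.] ext [54. 54.  9.] z 90.0
handle [ 18. 158.] 69 mid [757. 580.  62.] ext [20.  7. 24.] z 62.0
handle [404. 201.] 142 mid [ 691. -273.   63.] ext [69. 98. 24.] z 63.0
handle [149. 285.] 369 mid [492. 276.  67.] ext [ 39. 103.  11.] z 67.0
```

View pics/crop1.png

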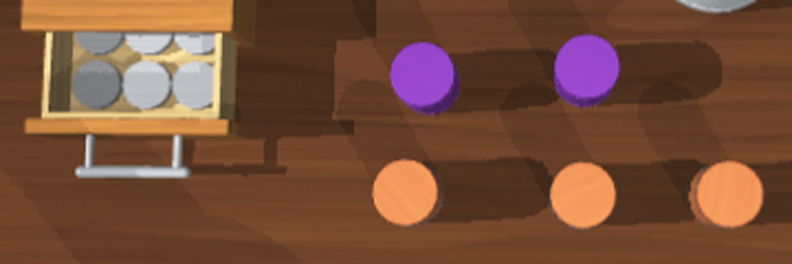

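The enlarged crop confirms the three copper tins in the front row at crop (405,193), (583,195) and (729,194). The purple pair stand behind them at (422,75) and (587,67), and the handle bar is at (133,172).

The copper tins stand at (464,9), (464,-158) and (468,-296) mm. The handle is at about (477,276). First I move to the front of the handle with the fingers closed and the tool squared.

Emit:
drive_tool(
  commands=[-2, -1.4, 0.6, 0, 0, -0.5, -4, -2.8, 1.2, 0, 0, -1, -6, -4.2, 1.8, 0, 0, -1.5, -8, -5.6, 2.4, 0, 0, -2, -10, -7, 3, 0, 0, -2.5, -12, -8.4, 3.5, 0, 0, -3, -13.9, -9.8, 4, 0, 0, -3, -13.9, -9.8, 4, 0, 0, -3],
  hand=0,
)

```text
t: 1.1
eef_pos: [436.7, 271.7, 130.3]
tcp_rot: [-0.014, -3.141, 0.004]
wrist_force: [-0.8, 0.3, -1.3]
finger_gap: 0.2
grasp_force: 0.0
```

Emit:
drive_tool(
  commands=[0, 0, 1.2, 0, 0, 0, 0, 0.1, 2.4, 0, 0, 0, 0, 0.2, 3.4, 0, 0, 0, 0, 0.2, 3.4, 0, 0, 0, -0.5, 0.2, 3.4, 0, 0, 0, -1, 0.2, 3.4, 0, 0, 0, -1.5, 0.2, 3.4, 0, 0, 0, -2, 0.2, 3.4, 0, 0, 0],
)

```text
t: 2.1
eef_pos: [485.7, 281.2, 46.6]
tcp_rot: [0.003, 3.141, 0.0]
wrist_force: [-0.8, 1.6, 0.1]
finger_gap: -0.4
grasp_force: 0.7
```

Emit:
drive_tool(
  commands=[-0.4, 0, 0, 0, 0, 0, -0.8, 0, 0, 0, 0, 0, -1.1, 0, 0, 0, 0, 0, -1.3, 0, 0, 0, 0, 0, -1.5, 0, 0, 0, 0, 0, -1.6, 0, 0, 0, 0, 0, -1.6, 0, 0, 0, 0, 0, -1.6, 0, 0, 0, 0, 0],
)

```text
t: 3.1
eef_pos: [524.5, 281.0, 46.3]
tcp_rot: [0.003, 3.141, -0.0]
wrist_force: [0.1, -0.5, 0.4]
finger_gap: -0.0
grasp_force: 0.0
```

```bash
cat > dr.py <<'E'
from h import *
s=snap("scene"); P,ok=cloud(s)
q=P[ok&(abs(P[...,2]-100)<4)&(P[...,0]>450)&(P[...,1]>150)&(P[...,1]<390)]
print("chest top x",np.percentile(q[:,0],[1,5,50,99]).round(),"y",np.percentile(q[:,1],[1,99]).round())
q=P[ok&(abs(P[...,2]-75)<20)&(P[...,0]>480)&(P[...,0]<620)&(P[...,1]>170)&(P[...,1]<380)]
print(np.histogram(q[:,0],bins=np.arange(480,621,5)))
o=sensors.observe(); print(o["eef_pos"],o["wrist_force"])
cv2.imwrite("pics/d%d.png"%(o["t"]*10),cv2.resize(s["pixels"][80:260,280:520,::-1],None,fx=2.5,fy=2.5))
print("d%d.png"%(o["t"]*10))
E
python3 dr.py
```

```text
chest top x [613. 622. 710. 798.] y [179. 378.]
(array([  0,   0,   0,   0,   0,   0,   0,   7,  10,  11,  25,  43,  59,
        45,   7,  12,  11,   1,   0,  48,  99, 117, 172, 136,  18,   6,
         3,  21]), array([480, 485, 490, 495, 500, 505, 510, 515, 520, 525, 530, 535, 540,
       545, 550, 555, 560, 565, 570, 575, 580, 585, 590, 595, 600, 605,
       610, 615, 620]))
[524.51924287 281.02463677  46.35472071] [ 0.01306013 -0.43470428  0.01693494]
d31.png
```

Emit:
drive_tool(
  commands=[-0.1, 0, 0, 0, 0, 0, -0.2, 0, 0, 0, 0, 0, -0.3, 0, 0, 0, 0, 0, -0.4, 0, 0, 0, 0, 0, -0.45, 0, 0, 0, 0, 0, -0.5, 0, 0, 0, 0, 0, -0.5, 0, 0, 0, 0, 0, -0.5, 0, 0, 0, 0, 0],
)

```text
t: 4.15
eef_pos: [537.1, 280.9, 46.3]
tcp_rot: [0.003, 3.141, -0.0]
wrist_force: [0.2, -0.0, -0.9]
finger_gap: 0.1
grasp_force: 0.0
```

```bash
python3 dr.py
```

```text
chest top x [614. 622. 710. 798.] y [180. 378.]
(array([  0,   0,   0,   0,   0,   0,   0,   0,   0,   2,  13,   9,  21,
        35,  49,  58,  16,  13,   9,   8,   0,  11,  96, 101, 143,  26,
         4,  19]), array([480, 485, 490, 495, 500, 505, 510, 515, 520, 525, 530, 535, 540,
       545, 550, 555, 560, 565, 570, 575, 580, 585, 590, 595, 600, 605,
       610, 615, 620]))
[537.14263978 280.91343853  46.31995001] [-0.03699649 -0.07820159  0.17109199]
d42.png
```

Front is at about 588 mm with no stop force yet, so I push on slowly.

Emit:
drive_tool(
  commands=[-0.1, 0, 0, 0, 0, 0, -0.2, 0, 0, 0, 0, 0, -0.25, 0, 0, 0, 0, 0, -0.3, 0, 0, 0, 0, 0, -0.35, 0, 0, 0, 0, 0, -0.4, 0, 0, 0, 0, 0, -0.4, 0, 0, 0, 0, 0, -0.4, 0, 0, 0, 0, 0],
)

```text
t: 5.2
eef_pos: [546.4, 281.0, 46.2]
tcp_rot: [-0.003, -3.14, 0.001]
wrist_force: [-6.6, -0.4, 4.1]
finger_gap: 0.4
grasp_force: 2.8
```

```bash
python3 dr.py
```

```text
chest top x [561. 621. 709. 798.] y [180. 378.]
(array([  0,   0,   0,   0,   0,   0,   0,   0,   0,   0,   0,   2,  10,
        10,  19,  45,  45,  59,   8,  10,  11,   6,   0,  20, 105,  58,
        17,  18]), array([480, 485, 490, 495, 500, 505, 510, 515, 520, 525, 530, 535, 540,
       545, 550, 555, 560, 565, 570, 575, 580, 585, 590, 595, 600, 605,
       610, 615, 620]))
[546.45122133 281.0258087   46.20320072] [-5.35345901 -0.00867017  4.43302059]
d52.png
```

Stop force appears with the front flush. One firmer nudge, then I retreat and rise.

Emit:
drive_tool(
  commands=[-0.05, 0, 0, 0, 0, 0, -0.1, 0, 0, 0, 0, 0, -0.1, 0, 0, 0, 0, 0, 0.5, 0, 0, 0, 0, 0, 1.5, 0, 0, 0, 0, 0, 2, 0, -1, 0, 0, 0, 2.4, 0, -3, 0, 0, 0, 2.4, 0, -5, 0, 0, 0],
  hand=0,
)

```text
t: 6.25
eef_pos: [486.1, 281.1, 172.7]
tcp_rot: [-0.002, -3.141, 0.0]
wrist_force: [-0.2, -0.1, 0.2]
finger_gap: 0.2
grasp_force: 0.0
```

```bash
python3 dr.py; python3 -c "
import cv2;from glob import glob
print(glob('pics/d*'))"
```

```text
chest top x [615. 623. 710. 798.] y [179. 378.]
(array([  0,   0,   0,   0,   0,   0,   0,   0,   0,   0,   0,   0,   0,
         0,   0,  10,  48,  57,  10,  10,   9,   8,   0,  23, 100,  64,
        15,  19]), array([480, 485, 490, 495, 500, 505, 510, 515, 520, 525, 530, 535, 540,
       545, 550, 555, 560, 565, 570, 575, 580, 585, 590, 595, 600, 605,
       610, 615, 620]))
[488.80963782 282.35799531 179.28257372] [3.66261459 1.83870133 9.40223545]
d63.png
['pics/d63.png', 'pics/d52.png', 'pics/d42.png', 'pics/d31.png']
```

Emit:
drive_tool(
  commands=[0.1, -1.5, 0, 0, 0, 0, 0.3, -3, 0, 0, 0, 0, 0.5, -5, 0, 0, 0, 0, 0.7, -7, 0, 0, 0, 0, 0.9, -9, 0, 0, 0, 0, 0.9, -10.5, 0.4, 0, 0, 0, 0.9, -10.9, 0.8, 0, 0, 0, 0.9, -10.9, 0.8, 0, 0, 0],
  hand=85,
)

```text
t: 7.3
eef_pos: [463.6, 8.6, 150.8]
tcp_rot: [-0.004, -3.141, 0.0]
wrist_force: [0.3, 0.4, -0.0]
finger_gap: 84.8
grasp_force: 0.0
```

```bash
python3 - <<'E'
from h import *
s=snap("wrist"); save(s,"w1.png"); P,ok=cloud(s)
hsv=cv2.cvtColor(s["pixels"],cv2.COLOR_RGB2HSV)
m=((hsv[...,0]<14)&(hsv[...,1]>110)&(hsv[...,2]>150)&ok&(abs(P[...,2]-90)<6)).astype(np.uint8)
k,l,st,c=cv2.connectedComponentsWithStats(m)
for i in range(1,k):
    if st[i,4]>300:
        q=P[l==i]; a,b=np.percentile(q,[1,99],axis=0); print(c[i],((a+b)/2).round(1),(b-a).round(1))
o=sensors.observe(); print(o["eef_pos"],o["wrist_force"],o["finger_gap"])
E
```

```text
[ 74.50310224 277.03911519] [ 466.  -156.4   88.5] [57.6 58.3  6.8]
[463.93850807   9.40860929 151.18143015] [0.18128982 0.54188448 0.2360666 ] 85.07596847544662
```

View pics/w1.png

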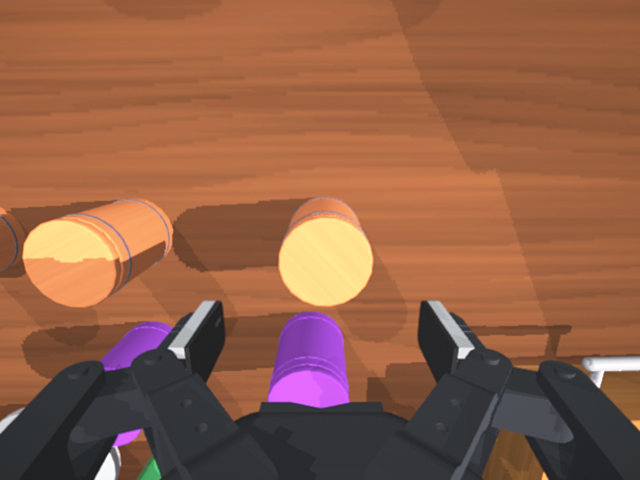

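View pics/d63.png

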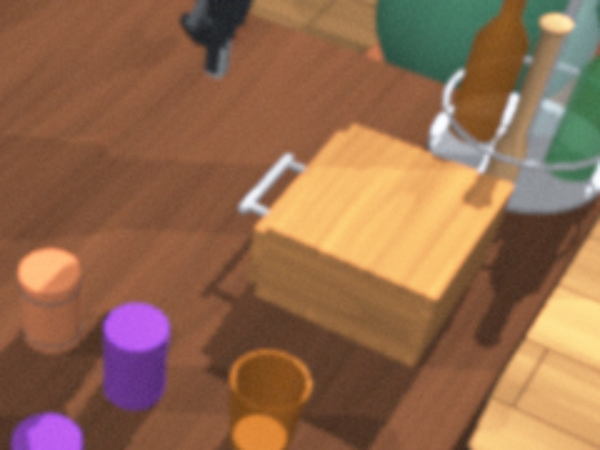

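The wrist picture shows the left tin lid at (326,262), centred between the finger tips at (205,335) and (435,330). The chest picture shows the drawer front flush with the chest at (265,215). Descend on the left tin.

Emit:
drive_tool(
  commands=[0, 0, 1, 0, 0, 0, 0, 0, 2, 0, 0, 0, 0, 0, 2.8, 0, 0, 0, 0, 0, 3.5, 0, 0, 0, 0, 0, 4.1, 0, 0, 0, 0, 0, 4.5, 0, 0, 0, 0, 0, 4.5, 0, 0, 0, 0, 0, 4.5, 0, 0, 0],
  hand=85,
)

```text
t: 8.35
eef_pos: [464.3, 8.7, 39.2]
tcp_rot: [0.003, 3.141, 0.0]
wrist_force: [-0.8, -0.5, 0.3]
finger_gap: 84.9
grasp_force: 0.0
```

Emit:
drive_tool(
  commands=[0, 0, 0, 0, 0, 0, 0, 0, 0, 0, 0, 0, 0, 0, 0, 0, 0, 0, 0, 0, 0, 0, 0, 0, 0, 0, 0, 0, 0, 0, 0, 0, 0, 0, 0, 0, 0, 0, 0, 0, 0, 0, 0, 0, 0, 0, 0, 0],
  hand=40,
)

```text
t: 9.35
eef_pos: [464.5, 8.9, 39.6]
tcp_rot: [0.003, 3.141, 0.001]
wrist_force: [-3.6, 1.3, 15.7]
finger_gap: 60.4
grasp_force: 62.1
```

Emit:
drive_tool(
  commands=[0, 0, -0.4, 0, 0, 0, 0, 0, -1, 0, 0, 0, 0, 0, -1.6, 0, 0, 0, 0, 0, -2.1, 0, 0, 0, 0, 0, -2.4, 0, 0, 0, 0, 0, -2.4, 0, 0, 0, 0, 0, -2.4, 0, 0, 0, 0, 0, -2.4, 0, 0, 0],
)

```text
t: 10.35
eef_pos: [463.8, 8.6, 98.4]
tcp_rot: [-0.003, -3.141, 0.0]
wrist_force: [-0.4, -0.3, -4.2]
finger_gap: 60.6
grasp_force: 66.5
```

Emit:
drive_tool(
  commands=[0, 0, 0, 0, 0, 0, 0, 0, 0, 0, 0, 0, 0, 0, 0, 0, 0, 0, 0, 0, 0, 0, 0, 0, 0, 0, 0, 0, 0, 0, 0, 0, 0, 0, 0, 0, 0, 0, 0, 0, 0, 0, 0, 0, 0, 0, 0, 0],
)

```text
t: 11.35
eef_pos: [464.0, 8.7, 98.8]
tcp_rot: [0.003, 3.142, -0.0]
wrist_force: [-0.0, -0.1, -4.3]
finger_gap: 60.6
grasp_force: 66.5
```

```bash
cat > obs.py <<'E'
from h import *
f=[]
for i in range(3):
    s=snap("scene"); o=sensors.observe(); f.append(o["wrist_force"])
print(o["t"],o["eef_pos"].round(1),np.round(f,2).tolist(),o["wrist_torque"].round(2),o["effort"].round(2),o["finger_gap"],o["grasp_force"])
save(s,"l%d.png"%(o["t"]*10)); print("l%d.png"%(o["t"]*10))
E
python3 obs.py
```

```text
11.5 [464.    8.7  98.8] [[-0.45, 0.38, -3.79], [-0.47, -0.29, -3.84], [0.16, 0.56, -4.26]] [-0.03 -0.03  0.03] [ 0.000e+00 -6.517e+01  3.860e+00 -3.224e+01  2.000e-02  0.000e+00
 -0.000e+00] 60.253417477770746 66.51718268170953
l115.png
```

Left tin weighs about 4.1 N (~0.42 kg, the middle class). Set it down and release.

Emit:
drive_tool(
  commands=[0, 0, 0.4, 0, 0, 0, 0, 0, 1, 0, 0, 0, 0, 0, 1.6, 0, 0, 0, 0, 0, 2, 0, 0, 0, 0, 0, 2.2, 0, 0, 0, 0, 0, 2.35, 0, 0, 0, 0, 0, 2.4, 0, 0, 0, 0, 0, 2.4, 0, 0, 0],
)

```text
t: 12.5
eef_pos: [464.2, 8.6, 39.7]
tcp_rot: [0.003, 3.141, 0.0]
wrist_force: [-7.5, -0.9, 18.8]
finger_gap: 60.1
grasp_force: 68.1
```

Emit:
drive_tool(
  commands=[0, 0, 0, 0, 0, 0, 0, 0, 0, 0, 0, 0, 0, 0, 0, 0, 0, 0, 0, 0, 0, 0, 0, 0, 0, 0, 0, 0, 0, 0, 0, 0, 0, 0, 0, 0, 0, 0, 0, 0, 0, 0, 0, 0, 0, 0, 0, 0],
  hand=85,
)

```text
t: 13.5
eef_pos: [464.0, 8.7, 38.8]
tcp_rot: [-0.003, -3.142, 0.0]
wrist_force: [-0.1, 0.3, 0.4]
finger_gap: 85.0
grasp_force: 0.0
```

Emit:
drive_tool(
  commands=[0, 0, -0.5, 0, 0, 0, 0, 0, -1.2, 0, 0, 0, 0, 0, -2, 0, 0, 0, 0, 0, -3, 0, 0, 0, 0, 0, -4, 0, 0, 0, 0, 0, -4.5, 0, 0, 0, 0, 0, -4.5, 0, 0, 0, 0, 0, -4.5, 0, 0, 0],
)

```text
t: 14.5
eef_pos: [463.6, 8.7, 150.6]
tcp_rot: [-0.003, -3.141, 0.0]
wrist_force: [0.5, 1.0, -0.5]
finger_gap: 85.5
grasp_force: 0.0
```

```bash
cat > tins.py <<'E'
from h import *
s=snap("scene"); P,ok=cloud(s)
hsv=cv2.cvtColor(s["pixels"],cv2.COLOR_RGB2HSV)
m=((hsv[...,0]<16)&(hsv[...,1]>90)&(hsv[...,2]>140)&ok&(P[...,2]>30)&(P[...,2]<250)&(P[...,0]<560)).astype(np.uint8)
k,l,st,c=cv2.connectedComponentsWithStats(m)
for i in range(1,k):
    if st[i,4]>200:
        q=P[l==i]; t=q[q[:,2]>q[:,2].max()-12]; a,b=np.percentile(t,[2,98],axis=0)
        print(c[i].round(),"top mid",((a+b)/2).round(1),"ext",(b-a).round(1),"zmax",np.percentile(q[:,2],97).round(1))
o=sensors.observe(); print(o["t"],o["eef_pos"].round(1),o["wrist_force"].round(2))
E
python3 tins.py
```

```text
[299. 197.] top mid [467.1   5.2  87.4] ext [56.2 56.5  9.9] zmax 91.6
[256. 238.] top mid [ 468.4 -159.9   87.3] ext [56.  56.9 10.1] zmax 91.7
[216. 279.] top mid [ 471.9 -298.3   87.8] ext [56.2 56.   8.9] zmax 91.9
14.55 [463.6   8.6 150.5] [ 0.36 -0.47  0.31]
```

Left tin is back in place. Now the middle tin.

Emit:
drive_tool(
  commands=[0, -1, 0, 0, 0, 0, 0, -2.5, 0, 0, 0, 0, -0.1, -4, 0, 0, 0, 0, -0.1, -5.3, 0, 0, 0, 0, -0.1, -6.2, 0, 0, 0, 0, -0.1, -6.65, 0, 0, 0, 0, -0.1, -6.65, 0, 0, 0, 0, -0.1, -6.65, 0.2, 0, 0, 0],
  hand=85,
)

```text
t: 15.55
eef_pos: [466.4, -156.6, 146.1]
tcp_rot: [0.001, 3.141, 0.0]
wrist_force: [0.8, 1.1, 0.2]
finger_gap: 85.2
grasp_force: 0.0
```

Emit:
drive_tool(
  commands=[0, 0, 0.8, 0, 0, 0, 0, 0, 1.8, 0, 0, 0, 0, 0, 2.6, 0, 0, 0, 0, 0, 3.3, 0, 0, 0, 0, 0, 3.9, 0, 0, 0, 0, 0, 4.3, 0, 0, 0, 0, 0, 4.3, 0, 0, 0, 0, 0, 4.3, 0, 0, 0],
)

```text
t: 16.55
eef_pos: [466.5, -157.7, 39.3]
tcp_rot: [0.003, 3.141, -0.0]
wrist_force: [0.1, -0.2, 0.4]
finger_gap: 84.9
grasp_force: 0.0
```

Emit:
drive_tool(
  commands=[0, 0, 0, 0, 0, 0, 0, 0, 0, 0, 0, 0, 0, 0, 0, 0, 0, 0, 0, 0, 0, 0, 0, 0, 0, 0, 0, 0, 0, 0, 0, 0, 0, 0, 0, 0, 0, 0, 0, 0, 0, 0, 0, 0, 0, 0, 0, 0],
  hand=40,
)

```text
t: 17.55
eef_pos: [466.6, -157.6, 39.6]
tcp_rot: [0.003, 3.141, -0.0]
wrist_force: [-2.1, 1.1, 12.7]
finger_gap: 60.5
grasp_force: 62.5
```

Emit:
drive_tool(
  commands=[0, 0, -0.4, 0, 0, 0, 0, 0, -1, 0, 0, 0, 0, 0, -1.6, 0, 0, 0, 0, 0, -2.1, 0, 0, 0, 0, 0, -2.4, 0, 0, 0, 0, 0, -2.4, 0, 0, 0, 0, 0, -2.4, 0, 0, 0, 0, 0, -2.4, 0, 0, 0],
)

```text
t: 18.55
eef_pos: [466.0, -157.5, 98.4]
tcp_rot: [-0.003, -3.141, -0.0]
wrist_force: [0.2, -0.8, -2.7]
finger_gap: 60.3
grasp_force: 66.1
```

Emit:
drive_tool(
  commands=[0, 0, 0, 0, 0, 0, 0, 0, 0, 0, 0, 0, 0, 0, 0, 0, 0, 0, 0, 0, 0, 0, 0, 0, 0, 0, 0, 0, 0, 0, 0, 0, 0, 0, 0, 0, 0, 0, 0, 0, 0, 0, 0, 0, 0, 0, 0, 0],
)

```text
t: 19.55
eef_pos: [466.2, -157.6, 98.9]
tcp_rot: [0.003, 3.142, -0.0]
wrist_force: [-0.2, -0.1, -2.9]
finger_gap: 60.4
grasp_force: 66.1
```

```bash
python3 obs.py
```

```text
19.7 [ 466.2 -157.6   98.8] [[0.43, 0.57, -2.86], [0.58, 0.26, -3.16], [-0.01, 0.56, -1.85]] [-0.   -0.   -0.05] [-0.000e+00 -6.914e+01  5.910e+00 -3.267e+01  2.000e-02  0.000e+00
 -0.000e+00] 60.43916286470273 66.12907477654517
l197.png
```

Emit:
drive_tool(
  commands=[0, 0, 0.4, 0, 0, 0, 0, 0, 1, 0, 0, 0, 0, 0, 1.6, 0, 0, 0, 0, 0, 2, 0, 0, 0, 0, 0, 2.2, 0, 0, 0, 0, 0, 2.35, 0, 0, 0, 0, 0, 2.4, 0, 0, 0, 0, 0, 2.4, 0, 0, 0],
)

```text
t: 20.7
eef_pos: [466.5, -157.7, 39.6]
tcp_rot: [0.003, 3.141, 0.0]
wrist_force: [-6.4, 1.6, 14.5]
finger_gap: 61.0
grasp_force: 67.1
```

Emit:
drive_tool(
  commands=[0, 0, 0, 0, 0, 0, 0, 0, 0, 0, 0, 0, 0, 0, 0, 0, 0, 0, 0, 0, 0, 0, 0, 0, 0, 0, 0, 0, 0, 0, 0, 0, 0, 0, 0, 0, 0, 0, 0, 0, 0, 0, 0, 0, 0, 0, 0, 0],
  hand=85,
)

```text
t: 21.7
eef_pos: [466.2, -157.6, 38.8]
tcp_rot: [0.003, 3.142, -0.0]
wrist_force: [-0.5, -0.1, 0.9]
finger_gap: 85.1
grasp_force: 0.0
```

Emit:
drive_tool(
  commands=[0, 0, -0.5, 0, 0, 0, 0, 0, -1.2, 0, 0, 0, 0, 0, -2, 0, 0, 0, 0, 0, -3, 0, 0, 0, 0, 0, -4, 0, 0, 0, 0, 0, -4.5, 0, 0, 0, 0, 0, -4.5, 0, 0, 0, 0, 0, -4.5, 0, 0, 0],
)

```text
t: 22.7
eef_pos: [465.8, -157.4, 150.7]
tcp_rot: [-0.003, -3.141, -0.0]
wrist_force: [0.7, -0.3, -0.5]
finger_gap: 85.1
grasp_force: 0.0
```

```bash
python3 tins.py
```

```text
[299. 196.] top mid [466.6   4.6  87.3] ext [56.  57.   9.9] zmax 91.8
[257. 238.] top mid [ 468.3 -160.8   88.4] ext [57.3 55.8  7.7] zmax 91.9
[216. 279.] top mid [ 472.1 -298.4   87.5] ext [56.3 56.   9.8] zmax 92.0
22.75 [ 465.8 -157.5  150.5] [-0.48  0.   -1.53]
```

Middle tin weighs about 2.7 N, so it is the light one. The right tin should be the heaviest.

Emit:
drive_tool(
  commands=[0, -1, 0, 0, 0, 0, 0, -2.3, 0, 0, 0, 0, -0.1, -3.6, 0, 0, 0, 0, -0.15, -4.6, 0, 0, 0, 0, -0.15, -5.2, 0, 0, 0, 0, -0.15, -5.55, 0, 0, 0, 0, -0.15, -5.55, 0, 0, 0, 0, -0.15, -5.55, 0.2, 0, 0, 0],
  hand=85,
)

```text
t: 23.75
eef_pos: [470.0, -295.6, 146.3]
tcp_rot: [0.002, 3.141, 0.0]
wrist_force: [0.0, 0.7, -0.3]
finger_gap: 84.8
grasp_force: 0.0
```

Emit:
drive_tool(
  commands=[0, 0, 0.8, 0, 0, 0, 0, 0, 1.8, 0, 0, 0, 0, 0, 2.6, 0, 0, 0, 0, 0, 3.3, 0, 0, 0, 0, 0, 3.9, 0, 0, 0, 0, 0, 4.3, 0, 0, 0, 0, 0, 4.3, 0, 0, 0, 0, 0, 4.3, 0, 0, 0],
)

```text
t: 24.75
eef_pos: [469.9, -296.6, 39.3]
tcp_rot: [0.003, 3.141, -0.001]
wrist_force: [-0.1, 0.5, 0.3]
finger_gap: 85.2
grasp_force: 0.0
```

Emit:
drive_tool(
  commands=[0, 0, 0, 0, 0, 0, 0, 0, 0, 0, 0, 0, 0, 0, 0, 0, 0, 0, 0, 0, 0, 0, 0, 0, 0, 0, 0, 0, 0, 0, 0, 0, 0, 0, 0, 0, 0, 0, 0, 0, 0, 0, 0, 0, 0, 0, 0, 0],
  hand=40,
)

```text
t: 25.75
eef_pos: [470.1, -296.3, 39.7]
tcp_rot: [0.003, 3.141, -0.0]
wrist_force: [-2.7, 3.1, 12.2]
finger_gap: 61.4
grasp_force: 62.7
```

Emit:
drive_tool(
  commands=[0, 0, -0.4, 0, 0, 0, 0, 0, -1, 0, 0, 0, 0, 0, -1.6, 0, 0, 0, 0, 0, -2.1, 0, 0, 0, 0, 0, -2.4, 0, 0, 0, 0, 0, -2.4, 0, 0, 0, 0, 0, -2.4, 0, 0, 0, 0, 0, -2.4, 0, 0, 0],
)

```text
t: 26.75
eef_pos: [469.4, -296.3, 98.4]
tcp_rot: [-0.003, -3.141, -0.0]
wrist_force: [0.5, 0.2, -7.3]
finger_gap: 61.6
grasp_force: 67.2
```

Emit:
drive_tool(
  commands=[0, 0, 0, 0, 0, 0, 0, 0, 0, 0, 0, 0, 0, 0, 0, 0, 0, 0, 0, 0, 0, 0, 0, 0, 0, 0, 0, 0, 0, 0, 0, 0, 0, 0, 0, 0, 0, 0, 0, 0, 0, 0, 0, 0, 0, 0, 0, 0],
)

```text
t: 27.75
eef_pos: [469.7, -296.3, 98.8]
tcp_rot: [0.003, 3.142, -0.0]
wrist_force: [-0.4, -0.3, -7.1]
finger_gap: 61.2
grasp_force: 67.2
```

```bash
python3 obs.py
```

```text
27.9 [ 469.7 -296.3   98.8] [[-0.73, 0.59, -6.64], [-0.01, 0.08, -6.91], [-0.03, 0.0, -7.55]] [ 0.02 -0.01  0.01] [-0.000e+00 -8.249e+01  9.020e+00 -3.591e+01  2.000e-02  0.000e+00
 -0.000e+00] 61.59483391907923 67.18157499097288
l279.png
```

Right tin weighs about 7.1 N (0.72 kg), so it is the heaviest. Raise it a further 130 mm and hold.

Emit:
drive_tool(
  commands=[0, 0, -0.5, 0, 0, 0, 0, 0, -1.4, 0, 0, 0, 0, 0, -2.4, 0, 0, 0, 0, 0, -3.4, 0, 0, 0, 0, 0, -4.3, 0, 0, 0, 0, 0, -4.9, 0, 0, 0, 0, 0, -5.2, 0, 0, 0, 0, 0, -5.2, 0, 0, 0],
)

```text
t: 28.9
eef_pos: [469.7, -296.3, 228.9]
tcp_rot: [0.003, 3.141, -0.0]
wrist_force: [0.6, 0.4, -7.5]
finger_gap: 61.4
grasp_force: 67.7
```

Emit:
drive_tool(
  commands=[0, 0, 0, 0, 0, 0, 0, 0, 0, 0, 0, 0, 0, 0, 0, 0, 0, 0, 0, 0, 0, 0, 0, 0, 0, 0, 0, 0, 0, 0, 0, 0, 0, 0, 0, 0, 0, 0, 0, 0, 0, 0, 0, 0, 0, 0, 0, 0],
)

```text
t: 29.9
eef_pos: [469.7, -296.3, 228.8]
tcp_rot: [-0.003, -3.142, 0.0]
wrist_force: [-0.8, -0.6, -6.7]
finger_gap: 61.2
grasp_force: 67.7
```

```bash
python3 obs.py; python3 tins.py; python3 dr.py; mv pics/l29*.png pics/fin.png; ls pics
```

```text
30.05 [ 469.7 -296.3  228.9] [[0.48, -0.81, -6.88], [-0.93, -0.85, -6.93], [0.65, -0.67, -5.14]] [-0.    0.02  0.01] [-0.00e+00 -7.29e+01  6.89e+00 -4.46e+01  2.00e-02  0.00e+00 -0.00e+00] 61.41046257785994 67.68208566354588
l300.png
[299. 196.] top mid [467.    5.3  88. ] ext [56.4 56.9  9.1] zmax 91.8
[257. 238.] top mid [ 468.4 -160.5   87.9] ext [55.8 56.1  8.7] zmax 91.5
[202. 245.] top mid [ 492.4 -313.2  244. ] ext [18.7 25.9 11.3] zmax 248.5
30.1 [ 469.7 -296.3  228.8] [ 0.36 -0.15 -6.94]
chest top x [616. 623. 710. 798.] y [179. 378.]
(array([  0,   0,   0,   0,   0,   0,   0,   0,   0,   0,   0,   0,   0,
         0,   0,  11,  48,  55,  10,  12,  10,   5,   0,  23, 104,  61,
        16,  20]), array([480, 485, 490, 495, 500, 505, 510, 515, 520, 525, 530, 535, 540,
       545, 550, 555, 560, 565, 570, 575, 580, 585, 590, 595, 600, 605,
       610, 615, 620]))
[ 469.66492272 -296.32969996  228.84624969] [-0.03939741  0.31365475 -6.65384716]
d301.png
crop1.png
d301.png
d31.png
d42.png
d52.png
d63.png
l115.png
l197.png
l279.png
l300.png
scene1.png
top1.png
w1.pngmv: cannot stat 'pics/l29*.png': No such file or directory
```

The right tin is held still with its underside about 190 mm up. The other two stand in place and the drawer is shut, so I hand in.

```bash
python3 -c "
from plant import bot; print(bot.hand_in())"
```

```text
the job is handed in; nothing more can be done
None
```

The job is handed in, though the interface returned no verdict: the drawer is shut, all three tins were lifted in order (left about 0.42 kg, middle about 0.28 kg, right about 0.72 kg), and the right tin, the heaviest, is held upright and still about 19 cm up with the other two back in place.

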